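# Drip tray home under the boot rack

### The job

The child's clog that stands in the way in front of the boot rack belongs on the rack: stand it on the slats beside its mate, toe to the back. Put the drip tray back where it belongs: slide it in under the slats, turned-up edge towards you, until it drops flat into its pocket in the board. Set things down rather than drop them, and leave the mate, the jar, the key block and the boot jack undisturbed.

Things in the scene. Friction and masses are not known exactly. Their poses are not given: they have to be found in the camera images.
- rack: Fixed boot stand: a plywood board 16 mm thick with a slatted rack and an overhead rail. Origin: at bench-top height under the centre of the tray pocket; x points to the back of the stand (roughly away from the robot), y left, z up. The board reaches 205 mm in front of the origin, 140 mm behind, 230 mm to each side.
- pocket (a point): Centre of the floor of the shallow tray pocket sunk in the board, 8 mm above the bench top, right above the stand's origin; axes as the stand. Pocket 156 mm along x by 136 mm along y, 8 mm deep. Its front 48 mm lie open in front of the slats, the rest under them.
- slats (a point): Top of the slatted spruce rack, 50 mm above the bench top, 45 mm behind the stand's origin, on its centre line; axes as the stand. Five slats along y, 14 mm thick, cover 75 mm to front and back of this point and 215 mm to each side; under them 20 mm of height are free above the board, between bearers 184 mm to each side. The way in is from the front.
- rail (a point): Middle of the 12 mm chrome hook rail, 20 mm behind the stand's origin and 340 mm above the bench top, along y, 245 mm to each side. Hooks at y = +-45, +-130, +-232 mm hang down 36 mm and stick out 33 mm to the front. Back posts 108 mm behind it at y = +-195 mm, with arms to the rail. Shoehorn and clip hang on the outermost hooks, as low as 130 mm above the bench.
- tray_mid (a point): Aluminium drip tray on the bench left or right of the stand, 150 (x) by 130 (y) mm, 0.3 kg, floor 4 mm. This point: its middle, 6 mm above the underside; x runs from the turned-up front edge (a solid grip 30 mm high, 10 mm thick, full width) to the back rim. Side and back rims 12 mm high, 4 mm thick. It has 3 mm play in the pocket; this point is 14 mm above the bench top there, 22 mm on the board.
- tray_edge (a point): The middle of the tray's turned-up front edge, 15 mm above the tray's underside, 70 mm from tray_mid along the tray's -x.
- clog_mid (a point): Grey child's clog of hard plastic, rigid, 0.16 kg, 140 mm long (x, toe to +x), 56 mm wide, 53 mm high; first stands on the board in front of the rack. This point: mid-length and mid-width, 26 mm above the underside. Flat upright sides to grip from 14 mm behind to 42 mm ahead of it, up to 42 mm high; behind that the foot opening between thin heel walls.
- clog_toe (a point): The tip of that clog's toe, 70 mm ahead of clog_mid along its x and 12 mm above its underside.
- mate_mid (a point): The other clog of the pair, of the same shape and size, already standing on the slats of the rack, toe to the back. Point and axes as clog_mid. Not to be disturbed.
- jar_mid (a point): Glass jar with a screw-top lid, 66 mm in diameter, 80 mm high, standing on the board in front of the rack at one side. This point: its centre, 40 mm up. Not to be disturbed.
- key_mid (a point): Wooden key block, 44 mm (x) by 70 mm (y) by 38 mm high with three keys standing in it up to 57 mm, on the board in front of the rack at the other side. This point: centre of the wood, 19 mm up. Not to be disturbed.
- jack_mid (a point): Lever-operated wooden boot jack, about 240 mm long (x), 100 mm wide, 97 mm high at the lever's bar, lying on the bench to that side of the stand where the tray is not. This point: 12 mm from mid-length, on the lever bar's side, 35 mm up. Not to be disturbed.
Mind the look-alikes: they are no part of the job. Of the things shaped like the part that bears tray_mid, the aluminium one is meant.

How it is judged:
At the end, for the whole second after the job is handed in: Tray on the pocket's floor, level, centred within 5 mm, turned-up edge to the front; clog upright on the slats, its middle 0 to 80 mm behind the stand's origin, within 185 mm of its centre line and 200 mm of the mate, toe to the back within 0.35 rad; mate still standing; all at rest (z of tray_mid in the frame of rack between 0.011 and 0.0165 m and x of tray_mid in the frame of rack between -0.005 and 0.005 m and x of tray_edge in the frame of rack below -0.06 m and y of tray_mid in the frame of rack between -0.005 and 0.005 m and angle between tray_mid's own z axis and vertical below 0.025 rad and z of clog_mid in the frame of rack between 0.072 and 0.081 m and x of clog_mid in the frame of rack between 0 and 0.08 m and y of clog_mid in the frame of rack between -0.185 and 0.185 m and angle between each of clog_mid, mate_mid's own z axis and vertical below 0.08 rad and angle between the x axis of clog_mid and the x axis of rack, either way round below 0.35 rad and x of clog_toe in the frame of rack above 0.065 m and distance between clog_mid and mate_mid below 0.2 m and z of mate_mid in the frame of rack above 0.072 m and linear speed of each of tray, clog below 0.02 m/s); the robot touches nothing.
It fails at once if the mate on the rack is pushed more than 20 mm or knocked over (distance of mate_mid from where it was at the start of the episode above 0.02 m or angle between mate_mid's own z axis and vertical above 0.35 rad).
It fails at once if the jar is moved more than 15 mm or tipped (distance of jar_mid from where it was at the start of the episode above 0.015 m or angle between jar_mid's own z axis and vertical above 0.25 rad).
It fails at once if the key block is moved more than 15 mm (distance of key_mid from where it was at the start of the episode above 0.015 m).
It fails at once if the boot jack is moved more than 15 mm (distance of jack_mid from where it was at the start of the episode above 0.015 m).
It fails at once if the clog or the tray is let fall (faster than 0.7 m/s, a fall of some 25 mm, out of the hand) ((linear speed of clog above 0.7 m/s and contact force between the fingers and clog below 0.05 N) or (linear speed of tray above 0.7 m/s and contact force between the fingers and tray below 0.05 N)).
It also fails if it takes over 69 s, if anything falls off the work surface, if the arm or the gripper's body presses on something with over 40 N, if the wrist force passes 120 N, or if a joint passes its speed limit or range.

### The arm

A 6-joint arm with a two-finger parallel gripper is mounted at the origin on the work surface. World frame = base frame: x ahead of the robot, y to its left, z up, the work surface at z = 0. Lengths are in m, angles in rad, forces in N, time in s.
With the tool pointing down it reaches from about 0.375 to 0.925 m from the base axis. Payload 5.7 kg.
Tool frame: the origin (TCP) lies at the very end of the fingers, on their centre line; the grasp point (between the pads) lies 19 mm behind it; z points along the fingers, y is the line along which they close (so a half turn about z gives the same grasp; the last joint's range is limited). The gripper opens to 85 mm and grips with 20 to 120 N. Pads are 22 mm wide; open, the fingers measure 114 mm over their backs; the gripper's body (76 mm by 85 mm) begins 54 mm behind the grasp point. The pads swing forward as they close: fully open they stand 13 mm farther back than shut.
Start: joints at [-1.367, 0.359, 1.51, -0, 1.272, -0.115], TCP at [0.188, -0.57, 0.231] pointing down, gripper open.
Joint ranges: [-2.97, 2.97], [-1.01, 2.36], [0.21, 2.38], [-0.96, 4.11], [0.2, 2.71], [-2.98, 2.98]. Speed limits (rad/s): [2.39, 2.39, 3.14, 3.14, 3.14, 3.14].

### API

Orientations are given as a unit quaternion [x, y, z, w].
In Python, from rig import ctrl, cams, order gives the robot as it stands.
- The arm moves only by the tool drive_tool, never from a script. Its argument "plan" is a list that holds one entry, the list of rows, each a list of 7 numbers: the gripper command: -1 is fully open, 1 is shut, values between are in proportion, then the shift along the tool's x, y, z scaled (see below), then the turn, a rotation vector about the tool's x, y, z scaled (see below). A call has 1 to 5 rows; each row shifts and turns the commanded pose from where the row before left it, along the tool's axes as they then stand; what a row does not reach is not made up. The controller multiplies each number of a shift by 0.04 m and each number of a turn by 30 degrees. A row lasts 1/12 s, in which the tool goes at most 41.7 mm and 7.16 degrees, less where a joint would pass 70% of its speed; a pose out of reach is approached as far as the arm can. A call with a number of a shift or a turn outside -1 to 1 is refused whole. A call with a gripper value outside its range is refused whole. The fingers move at their own pace and stop on an object; "squeeze" is the grip in N (left out, the last holds). Time passes only in rows, so rows that do not move let the fingers close. It gives the time, the measured TCP pose, the force, the opening and the grip force at its end, in the units of the state.
- ctrl.sense(): the state, without advancing time (a new reading comes with each control period).
- cams.snapshot(name): name is "scene" or "top" or "wrist"; returns the picture (420x560x3 uint8, red, green, blue); there is no depth.
- cams.calibration(name): a dict with "fx", "fy", "cx", "cy" (pixels), "dist_coeffs" ([k1, k2, p1, p2, k3] as OpenCV has them; the pictures are not rectified), "rvec" (rotation vector, rad) and "tvec" (3), from world to camera coordinates, as OpenCV has them; the wrist camera has in their place "hand_eye" (4x4, takes a point from camera to tool coordinates, whose origin is the TCP and whose axes are the flange's). Camera axes: x right, y down, z forward; pixel columns grow to the right and rows downward; lengths in m; the calibration is good to about 2 mm. A picture is of the moment at which its call begins: read the wrist's pose just before it. calibration takes no time and is no camera call.
- order.job_done(): hands the job in; it is judged then, once.
The state is a dict: "time_s": time; "joint_positions": joint angles; "joint_velocities": joint speeds; "tau": joint torques, N m; "position": TCP position; "orientation": TCP orientation; "force": force on the tool from outside, world axes, zero at the start; "wrist_torque": the same for the moment, N m; "gripper_width": opening from 0.0 (shut) to 1.0 (fully open); "grasp_force": force on a finger pad.
Only numpy, scipy, OpenCV 4.12 (cv2) and the standard library are available. Lean on these libraries where they do the work, as an engineer would, in place of code of your own. Each camera call takes 0.05 s, during which the arm holds its last target. There are 200 camera calls.

## Working session

There is one attempt and no reset: what is moved stays moved. The work goes in short steps, Python scripts to look and compute and a tool call to move; the robot and the scene stay as the last step left them, time stands still between calls to the robot, and variables do not carry over. Pictures are saved under pics/ and viewed, at most 10 in all, crops included, and the job is handed in when it is done.

Besides the shell and the picture viewer there is one more tool, called by a JSON object that holds its "api" and its "payload". drive_tool: Moves the arm, as the interface text tells. Its arguments: {"type":"object","properties":{"plan":{"type":"array","items":{"type":"array","items":{"type":"array","items":{"type":"number","minimum":-1,"maximum":1}}}},"squeeze":{"type":"number"}},"required":["plan"]}

```bash
mkdir -p pics; ls
python3 - <<'E'
from rig import ctrl,cams,order
import cv2,numpy as np
for n in("scene","top"):
    cv2.imwrite(f"pics/{n}0.png",cams.snapshot(n)[:,:,::-1]); c=cams.calibration(n); print(n,c)
    R=cv2.Rodrigues(np.array(c["rvec"],float))[0];print(-R.T@np.array(c["tvec"]).ravel())
print(cams.calibration("wrist")); print(ctrl.sense())
E
```

```text
pics
scene {'fx': 385.8774447053489, 'fy': 385.8774447053489, 'cx': 276.9190689097259, 'cy': 205.2599313855041, 'dist_coeffs': array([-0.1055004,  0.       ,  0.       ,  0.       ,  0.       ]), 'rvec': array([ 1.31714062,  1.96384132, -1.0818642 ]), 'tvec': array([ 0.17913217, -0.08116899,  1.59123268])}
[1.35027346 0.36400569 0.78419363]
top {'fx': 382.1389645655076, 'fy': 382.1389645655076, 'cx': 284.21312846740665, 'cy': 214.23093467238428, 'dist_coeffs': array([-0.00033505,  0.        ,  0.        ,  0.        ,  0.        ]), 'rvec': array([ 2.15841233, -2.19077536,  0.03795736]), 'tvec': array([0.02091551, 0.54074937, 1.13375415])}
[ 0.46704768 -0.02014793  1.16606447]
{'fx': 368.4132693311509, 'fy': 368.4132693311509, 'cx': 273.41002378168685, 'cy': 210.66371551143325, 'dist_coeffs': array([-0.09708313,  0.        ,  0.        ,  0.        ,  0.        ]), 'hand_eye': array([[-1.03235464e-03, -9.49720111e-01, -3.13098460e-01,
         7.97727240e-02],
       [ 9.99999268e-01, -1.17820987e-03,  2.76640516e-04,
         7.72932848e-04],
       [-6.31626757e-04, -3.13097946e-01,  9.49720631e-01,
        -1.43105526e-01],
       [ 0.00000000e+00,  0.00000000e+00,  0.00000000e+00,
         1.00000000e+00]])}
{'time_s': 0.1, 'joint_positions': array([-1.36713249e+00,  3.59440248e-01,  1.51135505e+00,  1.74347284e-06,
        1.27253037e+00, -1.15114490e-01]), 'joint_velocities': array([-0.00120122, -0.00304103, -0.00250681, -0.0007884 ,  0.00229082,
        0.00084986]), 'tau': array([-1.24877370e-03, -5.28652918e+01, -2.79351604e+01, -2.51523124e-04,
        5.01384537e-03,  3.46858133e-05]), 'position': array([ 0.18789854, -0.56914437,  0.23052159]), 'orientation': array([ 9.87324087e-01,  1.58714828e-01, -3.75196962e-05, -8.65697518e-04]), 'force': array([-0.10531994, -0.48345555,  0.30945031]), 'wrist_torque': array([0.01450331, 0.00160622, 0.00883849]), 'grasp_force': 0.0, 'gripper_width': 0.9989880154482974}
```

View pics/top0.png

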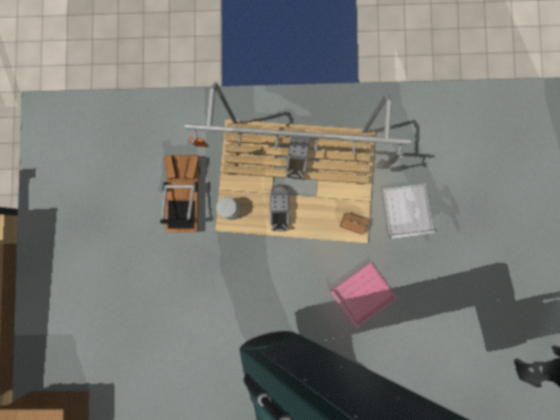

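View pics/scene0.png

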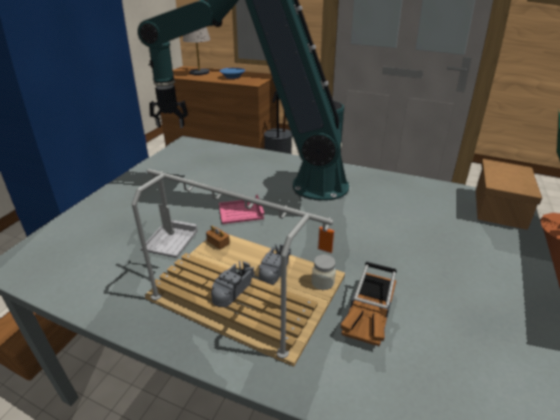

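The candidates for the tray in the top view are the aluminium tray at (409,210), to the right of the stand, and the pink look-alike at (363,294). The aluminium one is meant. The clogs are one on the board at (280,210), which is the one to move, and the mate on the slats at (298,158). The jar is at (228,208), the key block at (354,222) and the jack at (181,195). I'll check all this in one close crop.

```bash
cat > h.py <<'E'
from rig import ctrl,cams,order
import cv2,numpy as np
from scipy.spatial.transform import Rotation as Ro
def cam(n,s=None):
    c=cams.calibration(n);K=np.array([[c["fx"],0,c["cx"]],[0,c["fy"],c["cy"]],[0,0,1]]);d=np.array(c["dist_coeffs"])
    if n!="wrist": R=cv2.Rodrigues(np.array(c["rvec"],float))[0];t=np.array(c["tvec"],float).ravel()
    else:
        s=s or ctrl.sense();T=np.eye(4);T[:3,:3]=Ro.from_quat(s["orientation"]).as_matrix();T[:3,3]=s["position"]
        M=np.linalg.inv(T@c["hand_eye"]);R=M[:3,:3];t=M[:3,3]
    return K,d,R,t
def px2w(C,uv,z):
    K,d,R,t=C;p=cv2.undistortPoints(np.array(uv,float).reshape(-1,1,2),K,d)[:,0]
    r=np.c_[p,np.ones(len(p))]@R;o=-R.T@t
    return o+r*((np.asarray(z)-o[2])/r[:,2])[:,None]
def w2px(C,P):
    K,d,R,t=C;return cv2.projectPoints(np.array(P,float).reshape(-1,1,3),cv2.Rodrigues(R)[0],t,K,d)[0][:,0]
E
python3 - <<'E'
import cv2
i=cv2.imread("pics/top0.png")[110:260,200:450]
cv2.imwrite("pics/crop0.png",cv2.resize(i,None,fx=3.2,fy=3.2,interpolation=cv2.INTER_CUBIC))
E
```

```text
(no output)
```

View pics/crop0.png

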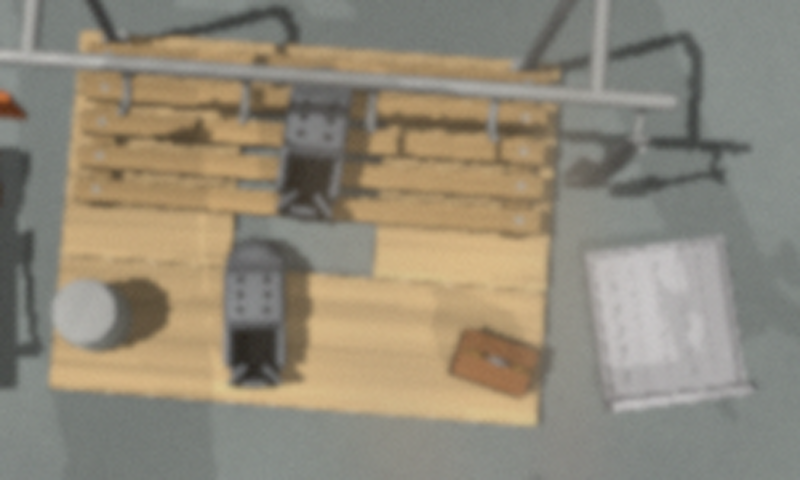

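The crop confirms the choice. The board's front corners are at crop pixels (50,388) and (538,425). The pale pocket is at (237–375, 215–275). The clog runs from its toe at (256,240) to its heel at (255,385). The aluminium tray's corners are at (587,252), (722,238), (750,388) and (612,410), with the turned-up edge nearest the robot.

Run:
```python
from h import *
C=cam("top")
f=lambda u:[200+(u[0]+.5)/3.2-.5,110+(u[1]+.5)/3.2-.5]
def g(n,u,z): p=px2w(C,[f(u)],z)[0];print(n,p.round(4));return p
L=g("frontL",(50,388),.016);R=g("frontR",(538,425),.016)
yv=(L-R)[:2];print(np.linalg.norm(yv));yaw=np.arctan2(-yv[0],yv[1]);print("yaw",yaw)
ex=np.array([np.cos(yaw),np.sin(yaw)]);o=(L+R)[:2]/2+.205*ex;print("origin",o)
P1=g("pocketFL(-78+..)",(375,276),.012);g("pocketL",(236,270),.012)
ey=np.array([-ex[1],ex[0]])
def rk(p):return np.array([(p[:2]-o)@ex,(p[:2]-o)@ey]).round(4)
for n,u,z in [("sl FL",(66,202),.05),("slFR",(548,236),.05),("sl BL",(82,32),.05),("pkt fr R",(375,276),.012),("toe",(256,240),.03),("heel",(255,385),.05),("side L",(226,310),.058),("sideR",(284,310),.058),("mate heel",(303,215),.09),("mateL",(280,175),.1),("mateR",(342,178),.1),("jar top",(85,314),.096),("key",(497,362),.054)]:
    p=g(n,u,z);print("   rack",rk(p))
for n,u,z in [("tFL",(612,410),.03),("tFR",(752,388),.03),("tBL",(587,252),.012),("tBR",(722,238),.012)]: p=g(n,u,z);print("   rack",rk(p))
```

```text
frontL [0.4939 0.2222 0.016 ]
frontR [ 0.4527 -0.2353  0.016 ]
0.45935670913111104
yaw -0.08965122901784446
origin [ 0.67748001 -0.02492193]
pocketFL(-78+..) [ 0.5954 -0.0866  0.012 ]
pocketL [0.6034 0.045  0.012 ]
sl FL [0.665  0.1997 0.05  ]
   rack [-0.0326  0.2226]
slFR [ 0.6252 -0.2428  0.05  ]
   rack [-0.0326 -0.2217]
sl BL [0.8249 0.1842 0.05  ]
   rack [0.1281 0.2215]
pkt fr R [ 0.5954 -0.0866  0.012 ]
   rack [-0.0762 -0.0688]
toe [0.6292 0.0249 0.03  ]
   rack [-0.0525  0.0453]
heel [0.4931 0.0268 0.05  ]
   rack [-0.1883  0.035 ]
side L [0.5615 0.052  0.058 ]
   rack [-0.1224  0.0662]
sideR [ 0.5607 -0.0008  0.058 ]
   rack [-0.1185  0.0136]
mate heel [ 0.6422 -0.0195  0.09  ]
   rack [-0.0356  0.0023]
mateL [6.765e-01 2.000e-04 1.000e-01]
   rack [-0.0032  0.025 ]
mateR [ 0.6728 -0.0543  0.1   ]
   rack [-0.0021 -0.0297]
jar top [0.5568 0.1741 0.096 ]
   rack [-0.138   0.1874]
key [ 0.5106 -0.1929  0.054 ]
   rack [-0.1512 -0.1822]
tFL [ 0.4658 -0.3008  0.03  ]
   rack [-0.1862 -0.2937]
tFR [ 0.4841 -0.4289  0.03  ]
   rack [-0.1564 -0.4197]
tBL [ 0.6147 -0.2865  0.012 ]
   rack [-0.0391 -0.2662]
tBR [ 0.6257 -0.413   0.012 ]
   rack [-0.0168 -0.3911]
```

```bash
cat >> h.py <<'E'
O=np.array([.6775,-.0249,0.]);YAW=-.0897
def setrack(o,y):
    global O,YAW;O=np.array([*o,0.]);YAW=y
def rack(x,y,z): c,s=np.cos(YAW),np.sin(YAW);return O+[c*x-s*y,s*x+c*y,z]
def inrack(p): c,s=np.cos(YAW),np.sin(YAW);d=np.asarray(p)-O;return np.array([c*d[0]+s*d[1],-s*d[0]+c*d[1],d[2]])
def ori(yaw,tilt=0):  # fingers down, tool x at yaw+pi; tilt leans the fingertips to heading yaw
    return Ro.from_euler("z",yaw)*Ro.from_matrix(np.array([[-np.cos(tilt),0,np.sin(tilt)],[0,1,0],[-np.sin(tilt),0,-np.cos(tilt)]]))
def rows(pos,R,n,g,p0=None,R0=None):
    s=ctrl.sense();p=np.array(s["position"] if p0 is None else p0);Q=Ro.from_quat(s["orientation"]) if R0 is None else R0
    out=[]
    for k in range(n,0,-1):
        d=np.round(Q.inv().apply((np.asarray(pos)-p)/k)/.04,2);r=np.round((Q.inv()*R).as_rotvec()/k/np.radians(30),3)
        out.append([g,*d.tolist(),*r.tolist()]);p=p+Q.apply(d*.04);Q=Q*Ro.from_rotvec(r*np.radians(30))
    a=np.array(out);print("max shift mm",40*np.linalg.norm(a[:,1:4],axis=1).max().round(3),"turn deg",30*np.linalg.norm(a[:,4:],axis=1).max().round(3))
    for i in range(0,n,5):print(out[i:i+5])
    return p,Q
def st():
    s=ctrl.sense();print("t",round(s["time_s"],2),"p",s["position"].round(4),"z",Ro.from_quat(s["orientation"]).as_matrix()[:,2].round(3),"rack",inrack(s["position"]).round(4),"q",s["joint_positions"].round(2),"F",s["force"].round(1),"w",round(s["gripper_width"],3),round(s["grasp_force"],1))
E
python3 - <<'E'
from h import *
rows([.5,.02,.2],ori(-.01),25,-1)
E
```

```text
max shift mm 26.96 turn deg 6.45
[[-1, 0.48, -0.46, 0.03, -0.0, -0.0, -0.215], [-1, 0.53, -0.4, 0.03, 0.0, -0.0, -0.215], [-1, 0.57, -0.34, 0.03, 0.0, -0.0, -0.215], [-1, 0.61, -0.28, 0.03, 0.0, -0.0, -0.215], [-1, 0.63, -0.21, 0.03, 0.0, -0.0, -0.215]]
[[-1, 0.65, -0.13, 0.03, 0.0, -0.0, -0.215], [-1, 0.66, -0.06, 0.03, 0.0, -0.0, -0.215], [-1, 0.67, 0.02, 0.03, 0.0, -0.0, -0.215], [-1, 0.66, 0.09, 0.03, 0.0, -0.0, -0.215], [-1, 0.65, 0.16, 0.03, 0.0, -0.0, -0.215]]
[[-1, 0.62, 0.24, 0.03, 0.0, -0.0, -0.215], [-1, 0.59, 0.3, 0.03, 0.0, -0.0, -0.215], [-1, 0.56, 0.37, 0.03, 0.0, -0.0, -0.215], [-1, 0.51, 0.43, 0.03, 0.0, -0.0, -0.215], [-1, 0.46, 0.48, 0.03, 0.0, -0.0, -0.215]]
[[-1, 0.4, 0.53, 0.03, 0.0, -0.0, -0.215], [-1, 0.34, 0.57, 0.03, 0.0, -0.0, -0.215], [-1, 0.27, 0.61, 0.03, 0.0, -0.0, -0.215], [-1, 0.2, 0.64, 0.04, 0.0, -0.0, -0.215], [-1, 0.13, 0.66, 0.03, 0.0, -0.0, -0.215]]
[[-1, 0.06, 0.67, 0.04, 0.001, -0.0, -0.214], [-1, -0.02, 0.67, 0.03, 0.001, -0.0, -0.215], [-1, -0.09, 0.66, 0.03, 0.0, -0.001, -0.214], [-1, -0.17, 0.64, 0.04, 0.001, -0.0, -0.215], [-1, -0.23, 0.63, 0.03, 0.0, -0.001, -0.214]]
```

{"api": "drive_tool", "payload": {"plan": [[[-1,0.48,-0.46,0.03,0,0,-0.215],[-1,0.53,-0.4,0.03,0,0,-0.215],[-1,0.57,-0.34,0.03,0,0,-0.215],[-1,0.61,-0.28,0.03,0,0,-0.215],[-1,0.63,-0.21,0.03,0,0,-0.215]]]}}

```text
time_s: 0.52
position: [0.2505, -0.4506, 0.2248]
orientation: [0.903, 0.429, 0.0, -0.001]
force: [0.6, 0.1, -0.2]
gripper_width: 0.998
grasp_force: 0.0
```

{"api": "drive_tool", "payload": {"plan": [[[-1,0.65,-0.13,0.03,0,0,-0.215],[-1,0.66,-0.06,0.03,0,0,-0.215],[-1,0.67,0.02,0.03,0,0,-0.215],[-1,0.66,0.09,0.03,0,0,-0.215],[-1,0.65,0.16,0.03,0,0,-0.215]]]}}

```text
time_s: 0.93
position: [0.313, -0.3329, 0.219]
orientation: [0.749, 0.663, 0.0, -0.0]
force: [-0.2, 0.2, 0.1]
gripper_width: 1.002
grasp_force: 0.0
```

{"api": "drive_tool", "payload": {"plan": [[[-1,0.62,0.24,0.03,0,0,-0.215],[-1,0.59,0.3,0.03,0,0,-0.215],[-1,0.56,0.37,0.03,0,0,-0.215],[-1,0.51,0.43,0.03,0,0,-0.215],[-1,0.46,0.48,0.03,0,0,-0.215]]]}}

```text
time_s: 1.35
position: [0.3753, -0.2153, 0.2131]
orientation: [0.535, 0.845, 0.0, -0.0]
force: [0.1, 0.1, -0.4]
gripper_width: 1.0
grasp_force: 0.0
```

{"api": "drive_tool", "payload": {"plan": [[[-1,0.4,0.53,0.03,0,0,-0.215],[-1,0.34,0.57,0.03,0,0,-0.215],[-1,0.27,0.61,0.03,0,0,-0.215],[-1,0.2,0.64,0.04,0,0,-0.215],[-1,0.13,0.66,0.03,0,0,-0.215]]]}}

```text
time_s: 1.77
position: [0.438, -0.0975, 0.2066]
orientation: [0.279, 0.96, 0.0, -0.0]
force: [-0.5, -0.6, -0.5]
gripper_width: 0.998
grasp_force: 0.0
```

{"api": "drive_tool", "payload": {"plan": [[[-1,0.06,0.67,0.04,0,0,-0.215],[-1,-0.02,0.67,0.03,0,0,-0.215],[-1,-0.09,0.66,0.03,0,0,-0.215],[-1,-0.17,0.64,0.04,0,0,-0.215],[-1,-0.23,0.63,0.03,0,0,-0.215]]]}}

```text
time_s: 2.18
position: [0.5001, 0.0208, 0.1997]
orientation: [0.001, 1.0, 0.0, -0.0]
force: [-0.1, 0.9, 0.4]
gripper_width: 0.998
grasp_force: 0.0
```

Run:
```python
from h import *
st();C=cam("wrist");i=cams.snapshot("wrist")[:,:,::-1];st();np.save("w1.npy",i)
import pickle;pickle.dump(C,open("w1.pk","wb"))
cv2.imwrite("pics/w1.png",cv2.resize(i,(800,600),interpolation=cv2.INTER_CUBIC))
```

```text
t 2.18 p [0.5001 0.0208 0.1997] z [-0.001  0.    -1.   ] rack [-0.1807  0.0297  0.1997] q [-0.1   0.25  1.76 -0.    1.13 -1.66] F [-0.1  0.9  0.4] w 0.998 0.0
t 2.23 p [0.5025 0.0244 0.1998] z [ 0.002  0.003 -1.   ] rack [-0.1787  0.0334  0.1998] q [-0.09  0.25  1.76  0.    1.13 -1.67] F [ 3.1  2.7 -0.1] w 0.998 0.0
```

View pics/w1.png

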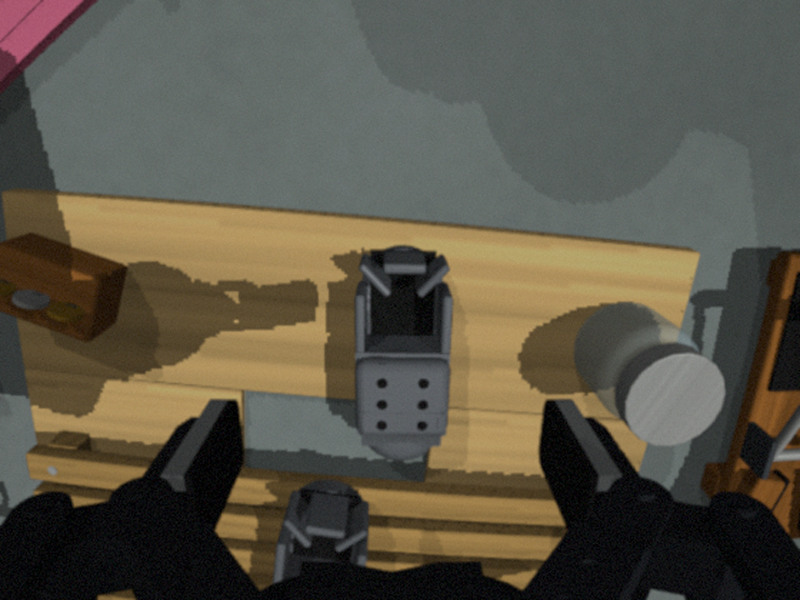

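The wrist view is clear, with the robot's side at the top. The board's front corners are at (4,191) and (698,251), and the pocket's front edge starts at (244,391). The clog's heel is at (404,248), its toe at (404,458), and its flat sides at columns 357 and 450. The mate is at (325,530) and the jar at (670,400).

Run:
```python
from h import *
import pickle;C=pickle.load(open("w1.pk","rb"))
def g(n,u,z):
    p=px2w(C,[[(u[0]+.5)*.7-.5,(u[1]+.5)*.7-.5]],z)[0];print(n,p.round(4),"rack",inrack(p).round(4));return p
L=g("fL",(698,251),.016);R=g("fR",(4,191),.016)
v=(L-R);print(np.hypot(*v[:2]),"yaw",np.arctan2(-v[0],v[1]))
g("pocket fR",(244,391),.016);g("pocket R low",(244,464),.008)
g("slat front R",(30,447),.05);g("slat front mid",(245,465),.05);g("slat front 2",(430,478),.05)
g("sideR",(357,400),.062);g("sideL",(450,400),.062);g("sideR low",(362,440),.05);g("sideL",(446,440),.05)
g("heel",(404,248),.05);g("toe",(404,459),.03);g("jartop",(670,398),.096)
g("mate heel",(328,482),.09)
rows([*(rack(-.125,.039,.12)[:2]),.14],ori(-.02,np.radians(30)),8,-1)
```

```text
fL [0.4931 0.2215 0.016 ] rack [-0.2058  0.2289  0.016 ]
fR [ 0.4506 -0.2322  0.016 ] rack [-0.2074 -0.2268  0.016 ]
0.45566978158333343 yaw -0.09337713801036918
pocket fR [ 0.5929 -0.0836  0.016 ] rack [-0.079 -0.066  0.016]
pocket R low [ 0.6597 -0.0926  0.008 ] rack [-0.0117 -0.0691  0.008 ]
slat front R [ 0.621  -0.2299  0.05  ] rack [-0.0379 -0.2093  0.05  ]
slat front mid [ 0.6303 -0.0779  0.05  ] rack [-0.0422 -0.057   0.05  ]
slat front 2 [0.6402 0.0453 0.05  ] rack [-0.0434  0.0666  0.05  ]
sideR [ 0.5744 -0.0009  0.062 ] rack [-0.1048  0.0146  0.062 ]
sideL [0.5747 0.055  0.062 ] rack [-0.1096  0.0704  0.062 ]
sideR low [6.103e-01 6.000e-04 5.000e-02] rack [-0.0692  0.0194  0.05  ]
sideL [0.6106 0.055  0.05  ] rack [-0.0738  0.0735  0.05  ]
heel [0.4841 0.0272 0.05  ] rack [-0.1973  0.0346  0.05  ]
toe [0.639  0.0284 0.03  ] rack [-0.0431  0.0496  0.03  ]
jartop [0.5568 0.1715 0.096 ] rack [-0.1378  0.1848  0.096 ]
mate heel [ 0.6128 -0.0171  0.09  ] rack [-0.0652  0.002   0.09  ]
max shift mm 10.24 turn deg 3.75
[[-1, -0.17, 0.0, 0.19, 0.002, -0.125, 0.006], [-1, -0.16, 0.0, 0.2, 0.002, -0.124, 0.005], [-1, -0.14, 0.0, 0.21, 0.002, -0.125, 0.006], [-1, -0.13, 0.0, 0.21, 0.002, -0.124, 0.005], [-1, -0.11, 0.01, 0.22, 0.003, -0.125, 0.005]]
[[-1, -0.1, 0.0, 0.23, 0.002, -0.124, 0.006], [-1, -0.08, 0.01, 0.24, 0.003, -0.125, 0.005], [-1, -0.07, 0.01, 0.24, 0.002, -0.124, 0.006]]
```

Run:
```python
from h import *
rows([.5275,.027,.115],ori(0,np.radians(30)),8,-1)
```

```text
max shift mm 11.28 turn deg 3.75
[[-1, -0.08, 0.01, 0.27, 0.001, -0.125, 0.001], [-1, -0.06, 0.01, 0.27, 0.001, -0.124, 0.001], [-1, -0.04, 0.01, 0.27, 0.001, -0.125, 0.001], [-1, -0.02, 0.01, 0.27, 0.001, -0.124, 0.001], [-1, -0.01, 0.01, 0.28, 0.001, -0.125, 0.001]]
[[-1, 0.01, 0.0, 0.28, 0.001, -0.124, 0.001], [-1, 0.03, 0.01, 0.27, 0.001, -0.125, 0.0], [-1, 0.05, 0.0, 0.27, 0.001, -0.124, 0.001]]
```

{"api": "drive_tool", "payload": {"plan": [[[-1,-0.08,0.01,0.27,0.001,-0.125,0.001],[-1,-0.06,0.01,0.27,0.001,-0.125,0.001],[-1,-0.04,0.01,0.27,0.001,-0.125,0.001],[-1,-0.02,0.01,0.27,0.001,-0.125,0.001],[-1,-0.01,0.01,0.28,0.001,-0.125,0.001]]]}}

```text
time_s: 2.65
position: [0.5154, 0.0213, 0.147]
orientation: [0.006, 0.986, -0.002, 0.165]
force: [1.6, 0.8, -1.0]
gripper_width: 1.002
grasp_force: 0.0
```

{"api": "drive_tool", "payload": {"plan": [[[-1,0.01,0.0,0.28,0.001,-0.125,0.001],[-1,0.03,0.01,0.27,0.001,-0.125,0],[-1,0.05,0.0,0.27,0.001,-0.125,0.001],[-1,0,0,0,0,0,0],[-1,0,0,0,0,0,0]]]}}

```text
time_s: 3.07
position: [0.5268, 0.0192, 0.1263]
orientation: [0.006, 0.968, -0.0, 0.25]
force: [0.8, -1.0, 0.6]
gripper_width: 1.001
grasp_force: 0.0
```

Run:
```python
from h import *
st();rows([.5775,.027,.028],ori(0,np.radians(30)),5,-1)
```

```text
t 3.07 p [0.5268 0.0192 0.1263] z [ 0.485 -0.004 -0.875] rack [-0.154   0.0304  0.1263] q [-0.14  0.25  2.2   0.34  0.2  -2.01] F [ 0.8 -1.   0.6] w 1.001 0.0
max shift mm 22.480000000000004 turn deg 0.26999999999999996
[[-1, 0.02, 0.04, 0.55, -0.001, -0.007, -0.005], [-1, 0.02, 0.04, 0.55, -0.002, -0.007, -0.005], [-1, 0.02, 0.04, 0.55, -0.001, -0.006, -0.004], [-1, 0.02, 0.04, 0.56, -0.002, -0.007, -0.005], [-1, 0.02, 0.04, 0.55, -0.001, -0.006, -0.004]]
```

Run:
```python
from h import *
t=np.radians(22)
p,Q=rows([.5355,.027,.118],ori(0,t),3,-1)
rows([.573,.027,.0255],ori(0,t),5,-1,p,Q)
```

```text
max shift mm 5.04 turn deg 2.34
[[-1, -0.03, 0.07, 0.1, -0.002, 0.078, -0.008], [-1, -0.03, 0.06, 0.09, -0.002, 0.078, -0.008], [-1, -0.04, 0.07, 0.09, -0.002, 0.078, -0.008]]
max shift mm 20.0 turn deg 0.0
[[-1, -0.0, -0.0, 0.5, 0.0, -0.0, 0.0], [-1, -0.0, -0.0, 0.5, 0.0, -0.0, 0.0], [-1, -0.0, -0.0, 0.5, 0.0, -0.0, 0.0], [-1, -0.0, -0.0, 0.5, 0.0, -0.0, 0.0], [-1, -0.0, -0.0, 0.5, 0.0, -0.0, 0.0]]
```

{"api": "drive_tool", "payload": {"plan": [[[-1,-0.03,0.07,0.1,-0.002,0.078,-0.008],[-1,-0.03,0.06,0.09,-0.002,0.078,-0.008],[-1,-0.04,0.07,0.09,-0.002,0.078,-0.008],[-1,0,0,0,0,0,0],[-1,0,0,0,0,0,0]]]}}

```text
time_s: 3.48
position: [0.5386, 0.0271, 0.1199]
orientation: [-0.001, 0.981, -0.001, 0.194]
force: [-0.4, 0.1, -0.3]
gripper_width: 0.997
grasp_force: 0.0
```

Run:
```python
from h import *
st();t=np.radians(22)
rows([.573,.027,.0255],ori(0,t),6,-1)
```

```text
t 3.48 p [0.5386 0.0271 0.1199] z [ 0.38  -0.001 -0.925] rack [-0.143   0.0393  0.1199] q [-0.11  0.28  2.09  0.1   0.39 -1.77] F [-0.4  0.1 -0.3] w 0.997 0.0
max shift mm 16.8 turn deg 0.06
[[-1, 0.02, -0.0, 0.42, -0.0, 0.002, 0.001], [-1, 0.02, -0.0, 0.42, -0.0, 0.002, 0.001], [-1, 0.01, -0.0, 0.42, -0.0, 0.002, 0.001], [-1, 0.01, -0.0, 0.42, -0.0, 0.002, 0.001], [-1, 0.02, -0.0, 0.41, -0.001, 0.001, 0.001]]
[[-1, 0.01, -0.0, 0.42, -0.0, 0.002, 0.001]]
```

Tracking is good now. I'll descend and close on the clog.

{"api": "drive_tool", "payload": {"plan": [[[-1,0.02,0,0.42,0,0.002,0.001],[-1,0.02,0,0.42,0,0.002,0.001],[-1,0.01,0,0.42,0,0.002,0.001],[-1,0.01,0,0.42,0,0.002,0.001],[-1,0.02,0,0.41,0,0.002,0.001]]]}}

```text
time_s: 3.9
position: [0.5643, 0.0272, 0.0394]
orientation: [0.0, 0.982, -0.0, 0.189]
force: [-0.2, 0.4, 0.7]
gripper_width: 1.001
grasp_force: 0.0
```

{"api": "drive_tool", "payload": {"plan": [[[-1,0.01,0,0.42,0,0.002,0.001],[-1,0,0,0,0,0,0],[1,0,0,0,0,0,0],[1,0,0,0,0,0,0],[1,0,0,0,0,0,0]]], "squeeze": 50}}

```text
time_s: 4.32
position: [0.5718, 0.0274, 0.0286]
orientation: [0.0, 0.983, 0.001, 0.186]
force: [0.3, -0.5, -1.8]
gripper_width: 0.655
grasp_force: 52.9
```

{"api": "drive_tool", "payload": {"plan": [[[1,0,0,0,0,0,0],[1,0,0,0,0,0,0],[1,0,0,0,0,0,0],[1,0,0,0,0,0,0]]]}}

```text
time_s: 4.65
position: [0.5718, 0.0274, 0.0285]
orientation: [0.0, 0.983, 0.001, 0.186]
force: [-4.0, -0.4, 7.5]
gripper_width: 0.648
grasp_force: 53.5
```

Run:
```python
from h import *
st()
i=cams.snapshot("wrist")[:,:,::-1];cv2.imwrite("pics/w2.png",i)
```

```text
t 4.65 p [0.5718 0.0274 0.0285] z [ 0.365  0.002 -0.931] rack [-0.11    0.0427  0.0285] q [-0.1   0.5   2.08  0.19  0.2  -1.85] F [-4.  -0.4  7.5] w 0.648 53.5
```

View pics/w2.png

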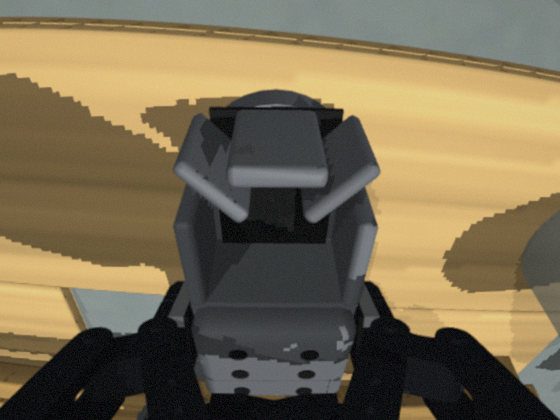

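The clog is held between the pads (opening 0.648 × 85 = 55 mm, about the clog's 56 mm width), straight and with the heel clear of the gripper body. Next I'll lift it and carry it in.

Run:
```python
from h import *
t=.3736
p,Q=rows([.5718,.0274,.105],ori(0,t),6,1)
p,Q=rows(rack(-.06,.0875,.105),ori(YAW,t),5,1,p,Q)
p,Q=rows(rack(.022,.0875,.085),ori(YAW,t),6,1,p,Q)
```

```text
max shift mm 12.92 turn deg 0.03
[[1, -0.12, 0.0, -0.3, 0.001, -0.0, -0.0], [1, -0.12, 0.0, -0.3, 0.0, -0.0, -0.0], [1, -0.11, 0.0, -0.29, 0.001, -0.0, -0.0], [1, -0.12, 0.0, -0.3, 0.0, -0.0, -0.0], [1, -0.11, 0.0, -0.29, 0.001, -0.0, -0.0]]
[[1, -0.12, 0.0, -0.3, 0.0, -0.001, -0.001]]
max shift mm 13.64 turn deg 1.05
[[1, -0.25, 0.2, 0.1, 0.013, 0.0, 0.032], [1, -0.25, 0.21, 0.1, 0.012, 0.0, 0.032], [1, -0.24, 0.21, 0.09, 0.013, 0.0, 0.032], [1, -0.24, 0.21, 0.09, 0.012, 0.0, 0.032], [1, -0.23, 0.22, 0.1, 0.013, 0.0, 0.032]]
max shift mm 14.079999999999998 turn deg 0.0
[[1, -0.29, 0.0, 0.2, -0.0, 0.0, -0.0], [1, -0.29, 0.0, 0.2, -0.0, 0.0, -0.0], [1, -0.29, 0.0, 0.2, -0.0, 0.0, -0.0], [1, -0.29, 0.0, 0.2, -0.0, 0.0, -0.0], [1, -0.28, 0.0, 0.21, -0.0, 0.0, -0.0]]
[[1, -0.29, 0.0, 0.2, -0.0, 0.0, -0.0]]
```

{"api": "drive_tool", "payload": {"plan": [[[1,-0.12,0,-0.3,0,0,0],[1,-0.12,0,-0.3,0,0,0],[1,-0.11,0,-0.29,0,0,0],[1,-0.12,0,-0.3,0,0,0],[1,-0.11,0,-0.29,0,0,0]]]}}

```text
time_s: 5.12
position: [0.5715, 0.0273, 0.0919]
orientation: [0.0, 0.983, 0.001, 0.185]
force: [0.3, 0.3, -0.9]
gripper_width: 0.654
grasp_force: 53.2
```

{"api": "drive_tool", "payload": {"plan": [[[1,-0.12,0,-0.3,0,0,0],[1,-0.25,0.2,0.1,0.013,0,0.032],[1,-0.25,0.21,0.1,0.012,0,0.032],[1,-0.24,0.21,0.09,0.013,0,0.032],[1,-0.24,0.21,0.09,0.012,0,0.032]]]}}

```text
time_s: 5.53
position: [0.615, 0.0597, 0.1046]
orientation: [0.036, 0.982, -0.006, 0.185]
force: [0.7, -0.2, -0.4]
gripper_width: 0.652
grasp_force: 53.1
```

{"api": "drive_tool", "payload": {"plan": [[[1,-0.23,0.22,0.1,0.013,0,0.032],[1,0,0,0,0,0,0],[1,0,0,0,0,0,0]]]}}

```text
time_s: 5.78
position: [0.6255, 0.068, 0.1038]
orientation: [0.043, 0.982, -0.007, 0.185]
force: [-0.5, -1.2, -1.1]
gripper_width: 0.654
grasp_force: 53.2
```

Run:
```python
from h import *
st();t=.3736
p,Q=rows(rack(.022,.0875,.085),ori(YAW,t),6,1)
p,Q=rows(rack(.022,.0875,.063),ori(YAW,t),5,1,p,Q)
```

```text
t 5.78 p [0.6255 0.068  0.1038] z [ 0.362 -0.031 -0.932] rack [-0.0601  0.0879  0.1038] q [ 0.02  0.42  1.89 -0.09  0.47 -1.39] F [-0.5 -1.2 -1.1] w 0.654 53.2
max shift mm 14.079999999999998 turn deg 0.06
[[1, -0.29, -0.0, 0.2, 0.001, -0.001, 0.0], [1, -0.29, -0.0, 0.2, 0.001, -0.001, 0.0], [1, -0.29, -0.0, 0.2, 0.0, -0.0, 0.0], [1, -0.29, -0.0, 0.2, 0.001, -0.001, 0.001], [1, -0.29, -0.01, 0.19, 0.0, -0.0, 0.0]]
[[1, -0.29, -0.0, 0.2, 0.001, -0.001, 0.001]]
max shift mm 4.680000000000001 turn deg 0.0
[[1, 0.04, -0.0, 0.1, -0.0, 0.0, -0.0], [1, 0.04, -0.0, 0.1, -0.0, 0.0, -0.0], [1, 0.04, -0.0, 0.1, -0.0, 0.0, -0.0], [1, 0.04, -0.0, 0.1, -0.0, 0.0, -0.0], [1, 0.04, -0.0, 0.11, -0.0, 0.0, -0.0]]
```

{"api": "drive_tool", "payload": {"plan": [[[1,-0.29,0,0.2,0.001,0,0],[1,-0.29,0,0.2,0.001,0,0],[1,-0.29,0,0.2,0,0,0],[1,-0.29,0,0.2,0.001,0,0],[1,-0.29,-0.01,0.19,0,0,0]]]}}

```text
time_s: 6.2
position: [0.6927, 0.0603, 0.0873]
orientation: [0.044, 0.982, -0.008, 0.184]
force: [-0.2, -0.5, -2.7]
gripper_width: 0.647
grasp_force: 53.2
```

{"api": "drive_tool", "payload": {"plan": [[[1,-0.29,0,0.2,0,0,0],[1,0,0,0,0,0,0],[1,0.04,0,0.1,0,0,0],[1,0.04,0,0.1,0,0,0]]]}}

```text
time_s: 6.53
position: [0.7056, 0.0594, 0.0755]
orientation: [0.045, 0.982, -0.008, 0.184]
force: [0.3, 0.2, -1.9]
gripper_width: 0.652
grasp_force: 53.2
```

Run:
```python
from h import *
st()
i=cams.snapshot("top")[110:230,240:400,::-1];cv2.imwrite("pics/t3.png",cv2.resize(i,None,fx=4,fy=4,interpolation=cv2.INTER_CUBIC))
```

```text
t 6.53 p [0.7056 0.0594 0.0755] z [ 0.36  -0.033 -0.932] rack [0.0204 0.0865 0.0755] q [ 0.    0.54  1.74 -0.07  0.5  -1.42] F [ 0.3  0.2 -1.9] w 0.652 53.2
```

View pics/t3.png

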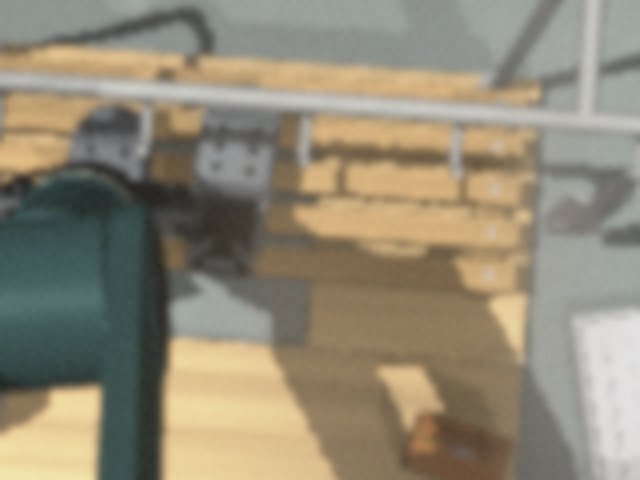

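The top view shows the clog's holes at (105,148) level with the mate's at (228,158) and about 86 mm to its left. Nothing touches the rail or hooks. I'll go 6 mm deeper and set it down.

{"api": "drive_tool", "payload": {"plan": [[[1,-0.07,0,0.03,0,0,0],[1,-0.07,0,0.03,0,0,0],[1,0.04,0,0.1,0,0,0],[1,0.04,0,0.1,0,0,0],[1,0.02,0,0.05,0,0,0]]]}}

```text
time_s: 7.0
position: [0.7127, 0.0592, 0.0643]
orientation: [0.044, 0.982, -0.008, 0.184]
force: [-0.5, 0.1, -1.3]
gripper_width: 0.649
grasp_force: 53.2
```

{"api": "drive_tool", "payload": {"plan": [[[1,0.01,0,0.03,0,0,0],[1,0,0,0,0,0,0]]]}}

```text
time_s: 7.17
position: [0.7127, 0.0592, 0.063]
orientation: [0.044, 0.982, -0.008, 0.184]
force: [0.7, 0.2, -1.1]
gripper_width: 0.65
grasp_force: 53.3
```

Run:
```python
from h import *
st()
```

```text
t 7.17 p [0.7127 0.0592 0.063 ] z [ 0.36  -0.032 -0.932] rack [0.0275 0.0869 0.063 ] q [ 0.    0.57  1.73 -0.07  0.48 -1.42] F [ 0.7  0.2 -1.1] w 0.65 53.3
```

{"api": "drive_tool", "payload": {"plan": [[[1,0.01,0,0.03,0,0,0],[1,0,0,0,0,0,0]]]}}

```text
time_s: 7.33
position: [0.7135, 0.0592, 0.0627]
orientation: [0.044, 0.982, -0.008, 0.185]
force: [0.4, -0.8, -1.0]
gripper_width: 0.647
grasp_force: 53.1
```

{"api": "drive_tool", "payload": {"plan": [[[1,0.01,0,0.03,0,0,0],[1,0,0,0,0,0,0]]]}}

```text
time_s: 7.5
position: [0.7139, 0.0592, 0.0626]
orientation: [0.044, 0.982, -0.008, 0.185]
force: [-3.9, -0.2, 6.6]
gripper_width: 0.649
grasp_force: 53.9
```

Contact is confirmed. I'll open only to about 68 mm to stay clear of the mate, then back out along the tool axis.

{"api": "drive_tool", "payload": {"plan": [[[-0.6,0,0,0,0,0,0],[-0.6,0,0,0,0,0,0],[-0.6,0,0,0,0,0,0],[-0.6,0,0,-0.25,0,0,0],[-0.6,0,0,-0.5,0,0,0]]]}}

```text
time_s: 7.92
position: [0.7012, 0.06, 0.0873]
orientation: [0.045, 0.982, -0.008, 0.182]
force: [-0.2, 0.6, -0.6]
gripper_width: 0.801
grasp_force: 0.0
```

{"api": "drive_tool", "payload": {"plan": [[[-0.6,0,0,-0.6,0,0,0],[-0.6,0,0,-0.6,0,0,0],[-0.6,0,0,-0.6,0,0,0],[-0.6,0.3,0,-0.6,0,0,0],[-0.6,0.5,0,-0.5,0,0,0]]]}}

```text
time_s: 8.33
position: [0.633, 0.0666, 0.1892]
orientation: [0.045, 0.981, -0.008, 0.187]
force: [1.0, 0.1, 0.6]
gripper_width: 0.8
grasp_force: 0.0
```

{"api": "drive_tool", "payload": {"plan": [[[-0.6,0.7,0,-0.3,0,0,0],[-0.6,0.7,0,-0.3,0,0,0],[-0.6,0.7,0,-0.3,0,0,0],[-0.6,0.7,0,-0.3,0,0,0],[-0.6,0,0,0,0,0,0]]]}}

```text
time_s: 8.75
position: [0.5017, 0.0778, 0.1882]
orientation: [0.044, 0.982, -0.008, 0.181]
force: [-1.1, 0.2, -0.9]
gripper_width: 0.801
grasp_force: 0.0
```

Run:
```python
from h import *
st()
# tray grip pose: edge middle from top corners
te=np.array([.4750+.005,-.365,0]);print(inrack(te))
a=.105
R=ori(a)*Ro.from_euler("z",np.pi/2)   # tool x -> ?
print(R.as_matrix().round(2))
p,Q=rows([.49,-.365,.17],R,26,-.2)
```

```text
t 8.75 p [0.5017 0.0778 0.1882] z [ 0.355 -0.033 -0.934] rack [-0.1843  0.0866  0.1882] q [ 0.06  0.13  2.04 -0.09  0.62 -1.36] F [-1.1  0.2 -0.9] w 0.801 0.0
[-0.16623991 -0.35642468  0.        ]
[[-0.1   0.99  0.  ]
 [ 0.99  0.1   0.  ]
 [ 0.    0.   -1.  ]]
max shift mm 17.28 turn deg 3.1199999999999997
[[-0.2, -0.02, -0.43, 0.03, 0.018, 0.022, 0.1], [-0.2, -0.04, -0.42, 0.03, 0.018, 0.022, 0.1], [-0.2, -0.06, -0.42, 0.03, 0.018, 0.022, 0.1], [-0.2, -0.09, -0.42, 0.04, 0.018, 0.022, 0.1], [-0.2, -0.11, -0.41, 0.04, 0.018, 0.022, 0.1]]
[[-0.2, -0.13, -0.4, 0.04, 0.018, 0.022, 0.1], [-0.2, -0.15, -0.4, 0.04, 0.019, 0.022, 0.1], [-0.2, -0.17, -0.39, 0.05, 0.019, 0.022, 0.1], [-0.2, -0.19, -0.38, 0.05, 0.019, 0.023, 0.1], [-0.2, -0.21, -0.37, 0.05, 0.018, 0.022, 0.1]]
[[-0.2, -0.23, -0.35, 0.05, 0.019, 0.023, 0.1], [-0.2, -0.25, -0.34, 0.05, 0.018, 0.022, 0.1], [-0.2, -0.27, -0.33, 0.05, 0.019, 0.023, 0.1], [-0.2, -0.29, -0.31, 0.05, 0.018, 0.022, 0.1], [-0.2, -0.3, -0.29, 0.05, 0.019, 0.023, 0.1]]
[[-0.2, -0.32, -0.28, 0.05, 0.018, 0.022, 0.1], [-0.2, -0.33, -0.26, 0.05, 0.019, 0.023, 0.1], [-0.2, -0.35, -0.24, 0.04, 0.018, 0.022, 0.1], [-0.2, -0.36, -0.22, 0.04, 0.019, 0.023, 0.1], [-0.2, -0.37, -0.2, 0.04, 0.018, 0.022, 0.1]]
[[-0.2, -0.38, -0.19, 0.04, 0.019, 0.023, 0.1], [-0.2, -0.39, -0.16, 0.04, 0.018, 0.022, 0.099], [-0.2, -0.4, -0.14, 0.03, 0.019, 0.023, 0.1], [-0.2, -0.41, -0.12, 0.03, 0.018, 0.022, 0.099], [-0.2, -0.42, -0.1, 0.02, 0.019, 0.023, 0.1]]
[[-0.2, -0.42, -0.08, 0.02, 0.018, 0.022, 0.099]]
```

Run:
```python
from h import *
p,Q=rows([.49,-.365,.17],ori(.105)*Ro.from_euler("z",np.pi/2),15,-.2)
```

```text
max shift mm 29.72 turn deg 5.43
[[-0.2, -0.03, -0.74, 0.05, 0.032, 0.039, 0.173], [-0.2, -0.1, -0.73, 0.06, 0.032, 0.039, 0.173], [-0.2, -0.17, -0.72, 0.07, 0.032, 0.039, 0.173], [-0.2, -0.23, -0.7, 0.07, 0.032, 0.039, 0.173], [-0.2, -0.3, -0.67, 0.08, 0.032, 0.039, 0.173]]
[[-0.2, -0.36, -0.64, 0.08, 0.032, 0.039, 0.173], [-0.2, -0.41, -0.6, 0.09, 0.032, 0.039, 0.173], [-0.2, -0.47, -0.56, 0.09, 0.032, 0.039, 0.173], [-0.2, -0.52, -0.52, 0.08, 0.032, 0.039, 0.173], [-0.2, -0.57, -0.47, 0.08, 0.031, 0.039, 0.173]]
[[-0.2, -0.61, -0.41, 0.08, 0.032, 0.039, 0.173], [-0.2, -0.64, -0.35, 0.07, 0.031, 0.039, 0.173], [-0.2, -0.68, -0.29, 0.06, 0.031, 0.039, 0.174], [-0.2, -0.7, -0.23, 0.06, 0.032, 0.039, 0.173], [-0.2, -0.72, -0.17, 0.04, 0.031, 0.038, 0.174]]
```

{"api": "drive_tool", "payload": {"plan": [[[-0.2,-0.03,-0.74,0.05,0.032,0.039,0.173],[-0.2,-0.1,-0.73,0.06,0.032,0.039,0.173],[-0.2,-0.17,-0.72,0.07,0.032,0.039,0.173],[-0.2,-0.23,-0.7,0.07,0.032,0.039,0.173],[-0.2,-0.3,-0.67,0.08,0.032,0.039,0.173]]]}}

```text
time_s: 9.17
position: [0.5058, -0.0715, 0.1839]
orientation: [0.273, 0.953, -0.005, 0.13]
force: [0.0, 0.3, -1.1]
gripper_width: 0.599
grasp_force: 0.0
```

{"api": "drive_tool", "payload": {"plan": [[[-0.2,-0.36,-0.64,0.08,0.032,0.039,0.173],[-0.2,-0.41,-0.6,0.09,0.032,0.039,0.173],[-0.2,-0.47,-0.56,0.09,0.032,0.039,0.173],[-0.2,-0.52,-0.52,0.08,0.032,0.039,0.173],[-0.2,-0.57,-0.47,0.08,0.031,0.039,0.173]]]}}

```text
time_s: 9.58
position: [0.5017, -0.2193, 0.1779]
orientation: [0.486, 0.872, -0.001, 0.068]
force: [0.5, -0.0, 0.7]
gripper_width: 0.603
grasp_force: 0.0
```

{"api": "drive_tool", "payload": {"plan": [[[-0.2,-0.61,-0.41,0.08,0.032,0.039,0.173],[-0.2,-0.64,-0.35,0.07,0.031,0.039,0.173],[-0.2,-0.68,-0.29,0.06,0.031,0.039,0.174],[-0.2,-0.7,-0.23,0.06,0.032,0.039,0.173],[-0.2,-0.72,-0.17,0.04,0.031,0.038,0.174]]]}}

```text
time_s: 10.0
position: [0.4977, -0.367, 0.1717]
orientation: [0.671, 0.742, 0.003, 0.002]
force: [-0.4, 0.8, 0.2]
gripper_width: 0.6
grasp_force: 0.0
```

{"api": "drive_tool", "payload": {"plan": [[[-0.2,0,0,0,0,0,0],[-0.2,0,0,0,0,0,0]]]}}

```text
time_s: 10.17
position: [0.498, -0.3674, 0.1713]
orientation: [0.67, 0.742, 0.003, 0.003]
force: [0.4, 0.4, -0.6]
gripper_width: 0.601
grasp_force: 0.0
```

Run:
```python
from h import *
import pickle
st();C=cam("wrist");i=cams.snapshot("wrist")[:,:,::-1];pickle.dump(C,open("w3.pk","wb"))
j=cams.snapshot("top")[110:260,200:430,::-1]
a=cv2.resize(i,(560,420));b=cv2.resize(j,None,fx=2.4,fy=2.4,interpolation=cv2.INTER_CUBIC)
cv2.imwrite("pics/t4f.png",b)
cv2.imwrite("pics/w3.png",cv2.resize(i,(800,600),interpolation=cv2.INTER_CUBIC))
```

```text
t 10.17 p [ 0.498  -0.3674  0.1713] z [ 0.008 -0.    -1.   ] rack [-0.1481 -0.3572  0.1713] q [-0.75  0.44  1.54  0.01  1.15 -0.86] F [ 0.4  0.4 -0.6] w 0.601 0.0
```

View pics/w3.png

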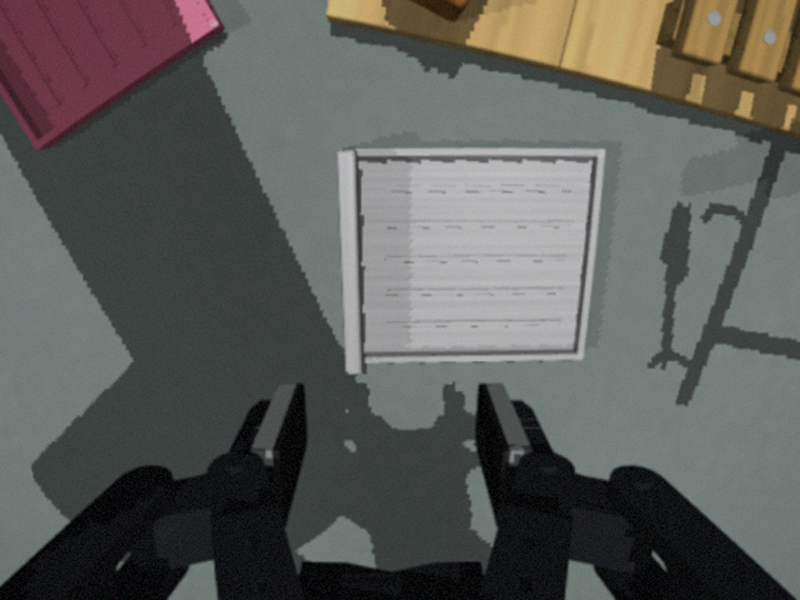

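The tray's turned-up edge runs from (347,151) to (354,373). Its back rim corners are at (604,150) and (582,358).

Run:
```python
from h import *
import pickle;C=pickle.load(open("w3.pk","rb"))
g=lambda u,z:px2w(C,[[(u[0]+.5)*.7-.5,(u[1]+.5)*.7-.5]],z)[0]
A=g((347.5,151),.03);B=g((354.5,373),.03);bl=g((604,150),.012);br=g((582,358),.012)
print(A,B,bl,br)
d=A-B;e=bl-br;m=(A+B)/2;mb=(bl+br)/2
yaw=[np.arctan2(-v[0],v[1]) for v in(d,e)];f=mb-m
print("len",np.hypot(*d[:2]),np.hypot(*e[:2]),"depth",np.hypot(*f[:2]),"yaws",yaw,np.arctan2(f[1],f[0]),"edge mid",m)
```

```text
[ 0.4690931  -0.30171162  0.03      ] [ 0.48307191 -0.42899643  0.03      ] [ 0.61201118 -0.28599792  0.012     ] [ 0.6262932  -0.41382728  0.012     ]
len 0.12805010345714146 0.12862472571816802 depth 0.14390056108605906 yaws [np.float64(0.10938475345954614), np.float64(0.11126572587694958)] 0.10751321419243516 edge mid [ 0.47608251 -0.36535402  0.03      ]
```

View pics/t4f.png

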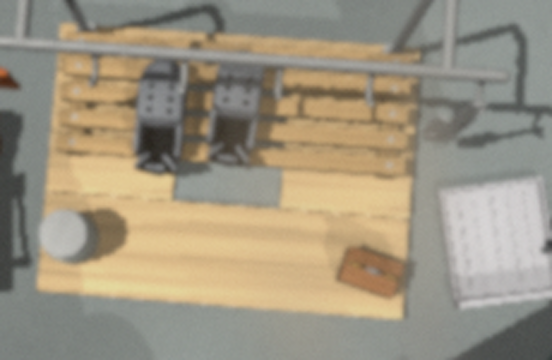

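Both clogs stand side by side on the slats; the clog's heel is at (157,171) and the mate's at (232,162). Now the tray grip.

Run:
```python
from h import *
C=cam("top")
for u,z in [((157,171),.084),((232,162),.084)]: print(inrack(px2w(C,[[200+u[0]/2.4,110+u[1]/2.4]],z)[0]))
R=ori(.109)*Ro.from_euler("z",np.pi/2)
p,Q=rows([.476,-.365,.05],R,5,-.2)
p,Q=rows([.476,-.365,.008],R,4,-.2,p,Q)
```

```text
[-0.05318867  0.08386128  0.084     ]
[-0.03607677 -0.00440256  0.084     ]
max shift mm 24.8 turn deg 0.12
[[-0.2, 0.01, -0.11, 0.61, 0.003, -0.0, -0.002], [-0.2, 0.01, -0.11, 0.6, 0.003, -0.0, -0.001], [-0.2, 0.01, -0.11, 0.61, 0.003, -0.0, -0.002], [-0.2, 0.01, -0.11, 0.6, 0.002, -0.0, -0.001], [-0.2, 0.01, -0.1, 0.61, 0.003, -0.001, -0.002]]
max shift mm 10.8 turn deg 0.0
[[-0.2, -0.0, -0.0, 0.26, -0.0, 0.0, 0.0], [-0.2, -0.0, -0.0, 0.26, -0.0, 0.0, 0.0], [-0.2, -0.0, -0.0, 0.26, -0.0, 0.0, 0.0], [-0.2, -0.0, -0.0, 0.27, -0.0, 0.0, 0.0]]
```

{"api": "drive_tool", "payload": {"plan": [[[-0.2,0.01,-0.11,0.61,0.003,0,-0.002],[-0.2,0.01,-0.11,0.6,0.003,0,-0.001],[-0.2,0.01,-0.11,0.61,0.003,0,-0.002],[-0.2,0.01,-0.11,0.6,0.002,0,-0.001],[-0.2,0.01,-0.1,0.61,0.003,0,-0.002]]]}}

```text
time_s: 10.68
position: [0.4763, -0.3638, 0.0497]
orientation: [0.667, 0.745, -0.0, 0.0]
force: [0.1, -0.1, 0.4]
gripper_width: 0.597
grasp_force: 0.0
```

{"api": "drive_tool", "payload": {"plan": [[[-0.2,0,0,0,0,0,0],[-0.2,0,0,0.26,0,0,0],[-0.2,0,0,0.26,0,0,0],[-0.2,0,0,0.26,0,0,0],[-0.2,0,0,0.26,0,0,0]]]}}

```text
time_s: 11.1
position: [0.4775, -0.3661, 0.0085]
orientation: [0.668, 0.745, -0.0, 0.001]
force: [0.2, -0.9, -0.6]
gripper_width: 0.602
grasp_force: 0.0
```

{"api": "drive_tool", "payload": {"plan": [[[-0.2,0,0,0,0,0,0]]]}}

```text
time_s: 11.18
position: [0.4759, -0.3649, 0.0068]
orientation: [0.668, 0.745, -0.0, -0.001]
force: [-0.1, -0.3, 0.4]
gripper_width: 0.602
grasp_force: 0.0
```

Run:
```python
from h import *
st()
```

```text
t 11.18 p [ 0.4759 -0.3649  0.0068] z [-0.002  0.001 -1.   ] rack [-0.1703 -0.3567  0.0068] q [-0.77  0.63  1.7  -0.    0.81 -0.88] F [-0.1 -0.3  0.4] w 0.602 0.0
```

{"api": "drive_tool", "payload": {"plan": [[[1,0,0,0,0,0,0],[1,0,0,0,0,0,0],[1,0,0,0,0,0,0],[1,0,0,0,0,0,0],[1,0,0,0,0,0,0]]], "squeeze": 90}}

```text
time_s: 11.6
position: [0.4769, -0.3661, 0.0092]
orientation: [0.668, 0.744, -0.0, 0.001]
force: [-0.5, 0.6, 5.2]
gripper_width: 0.095
grasp_force: 88.8
```

{"api": "drive_tool", "payload": {"plan": [[[1,0,0,-0.1,0,0,0],[1,0,0,-0.2,0,0,0],[1,0,0,-0.3,0,0,0],[1,0,0,-0.3,0,0,0],[1,0,0,0,0,0,0]]]}}

```text
time_s: 12.02
position: [0.478, -0.3671, 0.0474]
orientation: [0.668, 0.744, -0.0, 0.003]
force: [-0.1, -1.3, -2.1]
gripper_width: 0.092
grasp_force: 88.0
```

Run:
```python
from h import *
st()
R=ori(.109)*Ro.from_euler("z",np.pi/2);R2=ori(YAW)*Ro.from_euler("z",np.pi/2)
p,Q=rows([.476,-.365,.125],R,5,1)
p,Q=rows(rack(-.2,0,.125),R2,18,1,p,Q)
```

```text
t 12.02 p [ 0.478  -0.3671  0.0474] z [ 0.003 -0.004 -1.   ] rack [-0.168  -0.3587  0.0474] q [-0.77  0.57  1.68 -0.    0.88 -0.88] F [-0.1 -1.3 -2.1] w 0.092 88.0
max shift mm 15.600000000000001 turn deg 0.09
[[1, 0.01, -0.01, -0.39, 0.001, 0.002, -0.0], [1, 0.01, -0.01, -0.39, 0.001, 0.001, -0.0], [1, 0.01, -0.01, -0.39, 0.001, 0.002, -0.0], [1, 0.01, -0.01, -0.38, 0.001, 0.001, -0.0], [1, 0.01, -0.0, -0.39, 0.002, 0.002, -0.001]]
max shift mm 20.08 turn deg 0.6599999999999999
[[1, 0.49, 0.06, 0.0, -0.0, -0.0, 0.021], [1, 0.49, 0.05, 0.0, -0.0, -0.0, 0.021], [1, 0.5, 0.05, 0.0, -0.0, -0.0, 0.021], [1, 0.5, 0.04, 0.0, -0.0, -0.0, 0.021], [1, 0.5, 0.04, 0.0, -0.0, -0.0, 0.021]]
[[1, 0.5, 0.03, 0.0, -0.0, -0.0, 0.021], [1, 0.5, 0.02, 0.0, -0.0, -0.0, 0.021], [1, 0.5, 0.02, 0.0, -0.0, -0.0, 0.021], [1, 0.5, 0.01, 0.0, -0.0, -0.0, 0.021], [1, 0.5, 0.01, 0.0, -0.0, -0.0, 0.021]]
[[1, 0.49, 0.0, 0.0, -0.0, -0.0, 0.021], [1, 0.5, -0.0, 0.0, -0.0, -0.0, 0.021], [1, 0.49, -0.01, 0.0, -0.0, -0.0, 0.021], [1, 0.5, -0.01, 0.0, -0.0, -0.0, 0.021], [1, 0.49, -0.02, 0.0, -0.0, -0.0, 0.021]]
[[1, 0.5, -0.03, 0.0, -0.0, -0.0, 0.022], [1, 0.49, -0.03, 0.0, -0.0, -0.0, 0.021], [1, 0.5, -0.03, 0.0, -0.0, -0.0, 0.022]]
```

{"api": "drive_tool", "payload": {"plan": [[[1,0.01,-0.01,-0.39,0.001,0.002,0],[1,0.01,-0.01,-0.39,0.001,0.002,0],[1,0.01,-0.01,-0.39,0.001,0.002,0],[1,0.01,-0.01,-0.38,0.001,0.001,0],[1,0.01,0,-0.39,0.001,0.001,0]]]}}

```text
time_s: 12.43
position: [0.4746, -0.3638, 0.123]
orientation: [0.668, 0.744, 0.0, -0.002]
force: [-0.1, 0.4, -2.6]
gripper_width: 0.096
grasp_force: 88.3
```

{"api": "drive_tool", "payload": {"plan": [[[1,0.49,0.06,0,0,0,0.021],[1,0.49,0.05,0,0,0,0.021],[1,0.5,0.05,0,0,0,0.021],[1,0.5,0.04,0,0,0,0.021],[1,0.5,0.04,0,0,0,0.021]]]}}

```text
time_s: 12.85
position: [0.4756, -0.2634, 0.1227]
orientation: [0.688, 0.726, 0.0, -0.002]
force: [0.3, 0.7, -2.5]
gripper_width: 0.094
grasp_force: 88.3
```

{"api": "drive_tool", "payload": {"plan": [[[1,0.5,0.03,0,0,0,0.021],[1,0.5,0.02,0,0,0,0.021],[1,0.5,0.02,0,0,0,0.021],[1,0.5,0.01,0,0,0,0.021],[1,0.5,0.01,0,0,0,0.021]]]}}

```text
time_s: 13.27
position: [0.4761, -0.1633, 0.1231]
orientation: [0.708, 0.706, 0.0, -0.002]
force: [0.3, -0.6, -3.2]
gripper_width: 0.097
grasp_force: 88.3
```

{"api": "drive_tool", "payload": {"plan": [[[1,0.49,0,0,0,0,0.021],[1,0.5,0,0,0,0,0.021],[1,0.49,-0.01,0,0,0,0.021],[1,0.5,-0.01,0,0,0,0.021],[1,0.49,-0.02,0,0,0,0.021]]]}}

```text
time_s: 13.68
position: [0.4769, -0.0644, 0.1234]
orientation: [0.727, 0.687, 0.0, -0.002]
force: [0.5, -0.5, -2.7]
gripper_width: 0.091
grasp_force: 88.3
```

{"api": "drive_tool", "payload": {"plan": [[[1,0.5,-0.03,0,0,0,0.022],[1,0.49,-0.03,0,0,0,0.021],[1,0.5,-0.03,0,0,0,0.022],[1,0,0,0,0,0,0],[1,0,0,0,0,0,0]]]}}

```text
time_s: 14.1
position: [0.4773, -0.0049, 0.1235]
orientation: [0.738, 0.675, 0.0, -0.002]
force: [-0.4, -0.5, -2.6]
gripper_width: 0.098
grasp_force: 88.3
```

Run:
```python
from h import *
import pickle
st();C=cam("wrist");i=cams.snapshot("wrist")[:,:,::-1];pickle.dump(C,open("w5.pk","wb"))
cv2.imwrite("pics/w5.png",cv2.resize(i,(800,600),interpolation=cv2.INTER_CUBIC))
R2=ori(YAW)*Ro.from_euler("z",np.pi/2)
p,Q=rows(rack(-.2,0,.06),R2,4,1)
```

```text
t 14.1 p [ 0.4773 -0.0049  0.1235] z [-0.003  0.003 -1.   ] rack [-0.2012  0.002   0.1235] q [-0.16  0.32  1.89  0.    0.93 -0.07] F [-0.4 -0.5 -2.6] w 0.098 88.3
max shift mm 16.0 turn deg 0.09
[[1, -0.01, 0.01, 0.4, -0.001, -0.001, 0.0], [1, -0.01, 0.01, 0.4, -0.001, -0.001, 0.0], [1, -0.01, 0.0, 0.39, -0.002, -0.002, 0.001], [1, -0.01, 0.01, 0.4, -0.001, -0.001, 0.0]]
```

View pics/w5.png

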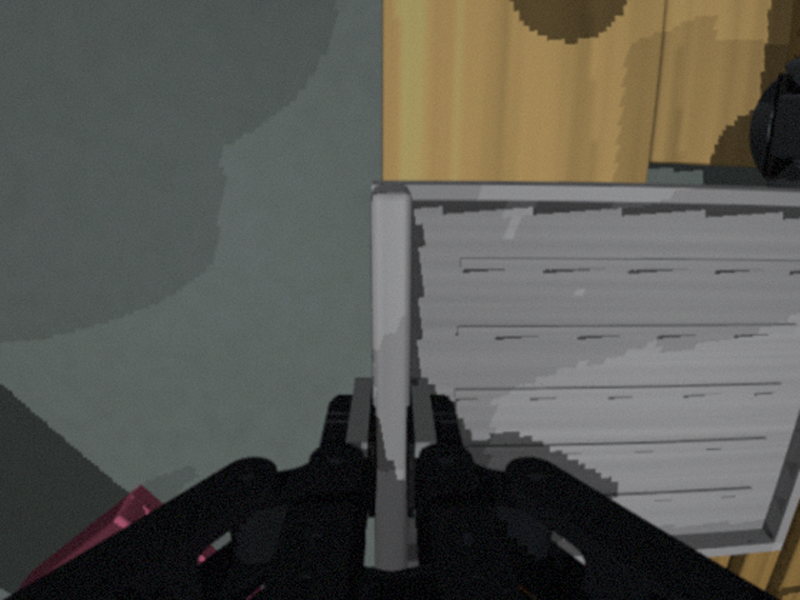

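The tray is held firmly and level. Its left front corner is at (374,183) and the left rim runs to (800,193). The board's front edge is at column 384, and the pocket's left front corner is at (650,163).

Run:
```python
from h import *
import pickle;C=pickle.load(open("w5.pk","rb"))
g=lambda u,z:inrack(px2w(C,[[(u[0]+.5)*.7-.5,(u[1]+.5)*.7-.5]],z)[0]).round(4)
print("board front",g((384,20),.016),g((384,170),.016),"pocket LF",g((650,163),.016))
u=.1145
print("tray FL",g((373,184),u+.03),g((412,191),u+.03),"rim outer",g((420,183),u+.012),g((795,192),u+.012))
print("back right corner",g((785,545),u+.012),"front edge mid",g((391,300),u+.03),g((391,200),u+.03))
```

```text
board front [-0.2048  0.1285  0.016 ] [-0.205   0.0633  0.016 ] pocket LF [-0.0786  0.0683  0.016 ]
tray FL [-0.2055  0.0692  0.1445] [-0.1966  0.0676  0.1445] rim outer [-0.1938  0.0678  0.1265] [-0.088   0.0675  0.1265]
back right corner [-0.0559 -0.0594  0.1265] front edge mid [-0.2014  0.0413  0.1445] [-0.2014  0.0656  0.1445]
```

Run:
```python
from h import *
R2=ori(YAW)*Ro.from_euler("z",np.pi/2)
p,Q=rows(rack(-.217,-.0007,.1235),R2,2,1)
p,Q=rows(rack(-.217,-.0007,.033),R2,8,1,p,Q)
```

```text
max shift mm 8.08 turn deg 0.12
[[1, -0.03, -0.2, 0.0, -0.003, -0.003, 0.001], [1, -0.02, -0.2, -0.0, -0.002, -0.002, 0.0]]
max shift mm 11.6 turn deg 0.0
[[1, -0.0, -0.0, 0.28, -0.0, -0.0, 0.0], [1, -0.0, -0.0, 0.28, -0.0, -0.0, 0.0], [1, -0.0, -0.0, 0.28, -0.0, -0.0, 0.0], [1, -0.0, -0.0, 0.28, -0.0, -0.0, 0.0], [1, -0.0, -0.0, 0.29, -0.0, -0.0, 0.0]]
[[1, -0.0, -0.0, 0.28, -0.0, -0.0, 0.0], [1, -0.0, -0.0, 0.29, -0.0, -0.0, 0.0], [1, -0.0, -0.0, 0.28, -0.0, -0.0, 0.0]]
```

{"api": "drive_tool", "payload": {"plan": [[[1,-0.03,-0.2,0,-0.003,-0.003,0.001],[1,-0.02,-0.2,0,-0.002,-0.002,0],[1,0,0,0,0,0,0],[1,0,0,0.28,0,0,0],[1,0,0,0.28,0,0,0]]]}}

```text
time_s: 14.57
position: [0.4615, -0.0069, 0.1012]
orientation: [0.739, 0.674, 0.001, 0.0]
force: [0.1, 0.5, -4.0]
gripper_width: 0.091
grasp_force: 88.3
```

{"api": "drive_tool", "payload": {"plan": [[[1,0,0,0.28,0,0,0],[1,0,0,0.28,0,0,0],[1,0,0,0.29,0,0,0],[1,0,0,0.28,0,0,0],[1,0,0,0.28,0,0,0]]]}}

```text
time_s: 14.98
position: [0.4611, -0.0067, 0.044]
orientation: [0.739, 0.674, -0.0, -0.0]
force: [-0.4, -0.4, -2.9]
gripper_width: 0.094
grasp_force: 88.3
```

{"api": "drive_tool", "payload": {"plan": [[[1,0,0,0.28,0,0,0],[1,0,0,0,0,0,0],[1,0,0,0,0,0,0]]]}}

```text
time_s: 15.23
position: [0.4605, -0.0065, 0.0329]
orientation: [0.739, 0.674, -0.001, -0.001]
force: [0.3, -0.0, -3.4]
gripper_width: 0.095
grasp_force: 88.4
```

Run:
```python
from h import *
st()
R2=ori(YAW)*Ro.from_euler("z",np.pi/2)
p,Q=rows(rack(-.19,-.0007,.0275),R2,4,1)
p,Q=rows(rack(-.095,-.0007,.0275),R2,14,1,p,Q)
```

```text
t 15.23 p [ 0.4605 -0.0065  0.0329] z [-0.002  0.001 -1.   ] rack [-0.2177 -0.0011  0.0329] q [-0.16  0.46  2.    0.    0.68 -0.07] F [ 0.3 -0.  -3.4] w 0.095 88.4
max shift mm 7.4 turn deg 0.06
[[1, 0.0, 0.17, 0.03, -0.001, -0.0, -0.001], [1, 0.0, 0.17, 0.03, -0.001, -0.0, -0.001], [1, 0.01, 0.18, 0.04, -0.001, -0.0, -0.001], [1, 0.0, 0.17, 0.03, -0.001, -0.001, -0.001]]
max shift mm 6.800000000000001 turn deg 0.0
[[1, 0.0, 0.17, 0.0, -0.0, 0.0, 0.0], [1, 0.0, 0.17, 0.0, -0.0, 0.0, 0.0], [1, 0.0, 0.17, 0.0, -0.0, 0.0, 0.0], [1, 0.0, 0.17, 0.0, -0.0, 0.0, 0.0], [1, 0.0, 0.17, 0.0, -0.0, 0.0, 0.0]]
[[1, 0.0, 0.17, 0.0, -0.0, 0.0, 0.0], [1, 0.0, 0.17, 0.0, -0.0, 0.0, 0.0], [1, 0.0, 0.17, 0.0, -0.0, 0.0, 0.0], [1, 0.0, 0.17, 0.0, -0.0, 0.0, 0.0], [1, 0.0, 0.17, 0.0, -0.0, 0.0, 0.0]]
[[1, 0.0, 0.17, 0.0, -0.0, 0.0, 0.0], [1, 0.0, 0.17, 0.0, -0.0, 0.0, 0.0], [1, 0.0, 0.17, 0.0, -0.0, 0.0, 0.0], [1, 0.0, 0.17, 0.0, -0.0, 0.0, 0.0]]
```

{"api": "drive_tool", "payload": {"plan": [[[1,0,0.17,0.03,-0.001,0,-0.001],[1,0,0.17,0.03,-0.001,0,-0.001],[1,0.01,0.18,0.04,-0.001,0,-0.001],[1,0,0.17,0.03,-0.001,0,-0.001],[1,0,0.17,0,0,0,0]]]}}

```text
time_s: 15.65
position: [0.4968, -0.009, 0.0281]
orientation: [0.738, 0.675, 0.001, 0.001]
force: [-0.7, 0.3, -2.5]
gripper_width: 0.095
grasp_force: 88.4
```

{"api": "drive_tool", "payload": {"plan": [[[1,0,0.17,0,0,0,0],[1,0,0.17,0,0,0,0],[1,0,0.17,0,0,0,0]]]}}

```text
time_s: 15.9
position: [0.5167, -0.0107, 0.0281]
orientation: [0.738, 0.675, 0.001, 0.0]
force: [-0.3, -0.9, -3.3]
gripper_width: 0.094
grasp_force: 88.4
```

{"api": "drive_tool", "payload": {"plan": [[[1,0,0.17,0,0,0,0],[1,0,0.17,0,0,0,0],[1,0,0.17,0,0,0,0],[1,0,0.17,0,0,0,0],[1,0,0.17,0,0,0,0]]]}}

```text
time_s: 16.32
position: [0.5504, -0.0137, 0.028]
orientation: [0.738, 0.675, 0.001, 0.0]
force: [0.5, 0.5, -2.4]
gripper_width: 0.095
grasp_force: 88.4
```

{"api": "drive_tool", "payload": {"plan": [[[1,0,0.17,0,0,0,0],[1,0,0.17,0,0,0,0],[1,0,0.17,0,0,0,0],[1,0,0,0,0,0,0],[1,0,0,0,0,0,0]]]}}

```text
time_s: 16.73
position: [0.5704, -0.0156, 0.0281]
orientation: [0.738, 0.675, 0.001, 0.0]
force: [-1.4, -0.8, -1.7]
gripper_width: 0.091
grasp_force: 88.4
```

Run:
```python
from h import *
st()
R2=ori(YAW)*Ro.from_euler("z",np.pi/2)
p,Q=rows(rack(-.092,-.0007,.0245),R2,4,1)
```

```text
t 16.73 p [ 0.5704 -0.0156  0.0281] z [ 0.002  0.    -1.   ] rack [-0.1075 -0.0003  0.0281] q [-0.15  0.57  1.76  0.    0.81 -0.06] F [-1.4 -0.8 -1.7] w 0.091 88.4
max shift mm 4.16 turn deg 0.06
[[1, -0.0, 0.1, 0.02, 0.001, -0.0, 0.0], [1, -0.0, 0.1, 0.02, 0.001, -0.0, 0.001], [1, -0.01, 0.09, 0.02, 0.0, -0.0, 0.0], [1, -0.0, 0.1, 0.03, 0.001, -0.001, 0.001]]
```

{"api": "drive_tool", "payload": {"plan": [[[1,0,0.1,0.02,0.001,0,0],[1,0,0.1,0.02,0,0,0],[1,-0.01,0.1,0.02,0,0,0],[1,0,0.1,0.02,0,0,0],[1,0,0,0,0,0,0]]]}}

```text
time_s: 17.15
position: [0.5862, -0.0174, 0.0252]
orientation: [0.738, 0.675, 0.0, 0.0]
force: [-1.8, 0.7, 2.6]
gripper_width: 0.095
grasp_force: 89.0
```

Run:
```python
from h import *
st()
```

```text
t 17.15 p [ 0.5862 -0.0174  0.0252] z [ 0.  0. -1.] rack [-0.0916 -0.0007  0.0252] q [-0.15  0.59  1.73  0.    0.83 -0.06] F [-1.8  0.7  2.6] w 0.095 89.0
```

Front edge touches the board. Release slightly, lift, then push the rest with closed fingers from the front.

{"api": "drive_tool", "payload": {"plan": [[[0.3,0,0,0,0,0,0],[0.3,0,0,0,0,0,0],[0.3,0,0,0,0,0,0],[0.3,0,0,-0.3,0,0,0],[0.3,0,0,-0.5,0,0,0]]]}}

```text
time_s: 17.57
position: [0.5844, -0.0171, 0.0561]
orientation: [0.738, 0.675, -0.001, -0.001]
force: [0.3, -0.3, -0.1]
gripper_width: 0.351
grasp_force: 0.0
```

{"api": "drive_tool", "payload": {"plan": [[[0.3,0,0,-0.5,0,0,0],[1,0,-0.6,-0.3,0,0,0],[1,0,-0.6,0,0,0,0],[1,0,0,0,0,0,0],[1,0,0,0,0,0,0]]]}}

```text
time_s: 17.98
position: [0.5372, -0.0129, 0.0899]
orientation: [0.738, 0.675, 0.001, 0.0]
force: [-0.0, -0.1, 1.4]
gripper_width: 0.003
grasp_force: 0.0
```

Run:
```python
from h import *
st()
import pickle
C=cam("wrist");i=cams.snapshot("wrist")[:,:,::-1];pickle.dump(C,open("w6.pk","wb"));cv2.imwrite("pics/w6.png",i)
R2=ori(YAW)*Ro.from_euler("z",np.pi/2)
p,Q=rows(rack(-.135,.0,.021),R2,4,1)
```

```text
t 17.98 p [ 0.5372 -0.0129  0.0899] z [ 0.001  0.    -1.   ] rack [-0.1408 -0.0006  0.0899] q [-0.15  0.44  1.8   0.    0.9  -0.06] F [-0.  -0.1  1.4] w 0.003 0.0
max shift mm 17.24 turn deg 0.06
[[1, 0.0, 0.03, 0.43, 0.001, -0.0, 0.0], [1, 0.01, 0.02, 0.43, 0.001, -0.0, 0.001], [1, 0.0, 0.03, 0.43, 0.002, -0.0, 0.0], [1, 0.01, 0.02, 0.43, 0.001, -0.001, 0.001]]
```

{"api": "drive_tool", "payload": {"plan": [[[1,0,0.03,0.43,0.001,0,0],[1,0.01,0.02,0.43,0.001,0,0],[1,0,0.03,0.43,0.001,0,0],[1,0.01,0.02,0.43,0.001,0,0.001],[1,0,0,0,0,0,0]]]}}

```text
time_s: 18.45
position: [0.5418, -0.0126, 0.0175]
orientation: [0.738, 0.675, -0.001, -0.002]
force: [-1.3, -0.3, -0.8]
gripper_width: -0.002
grasp_force: 0.0
```

{"api": "drive_tool", "payload": {"plan": [[[1,0,0.2,0,0,0,0],[1,0,0.2,0,0,0,0],[1,0,0.2,0,0,0,0],[1,0,0.1,0,0,0,0],[1,0,0.1,0,0,0,0]]]}}

```text
time_s: 18.87
position: [0.5752, -0.0156, 0.0209]
orientation: [0.738, 0.675, 0.0, -0.0]
force: [-2.8, 0.7, 2.1]
gripper_width: -0.001
grasp_force: 1.1
```

{"api": "drive_tool", "payload": {"plan": [[[1,0,0.1,0,0,0,0],[1,0,0,0,0,0,0]]]}}

```text
time_s: 19.03
position: [0.5791, -0.016, 0.0204]
orientation: [0.738, 0.675, 0.0, -0.0]
force: [0.3, -0.2, 0.0]
gripper_width: 0.001
grasp_force: 0.0
```

Run:
```python
from h import *
st()
```

```text
t 19.03 p [ 0.5791 -0.016   0.0204] z [ 0.  0. -1.] rack [-0.0988  0.0001  0.0204] q [-0.15  0.59  1.75  0.    0.81 -0.06] F [ 0.3 -0.2  0. ] w 0.001 0.0
```

{"api": "drive_tool", "payload": {"plan": [[[1,0,0.06,0,0,0,0],[1,0,0.06,0,0,0,0],[1,0,0,0,0,0,0]]]}}

```text
time_s: 19.28
position: [0.5831, -0.0163, 0.0201]
orientation: [0.738, 0.675, -0.0, -0.0]
force: [0.1, -0.1, -0.2]
gripper_width: -0.001
grasp_force: 0.4
```

{"api": "drive_tool", "payload": {"plan": [[[1,0,0.05,0,0,0,0],[1,0,0.05,0,0,0,0],[1,0,0,0,0,0,0]]]}}

```text
time_s: 19.53
position: [0.5874, -0.0167, 0.02]
orientation: [0.738, 0.675, -0.0, -0.0]
force: [-0.5, -0.9, -0.2]
gripper_width: -0.002
grasp_force: 0.2
```

Run:
```python
from h import *
st()
```

```text
t 19.53 p [ 0.5874 -0.0167  0.02  ] z [-0.  0. -1.] rack [-0.0905  0.0001  0.02  ] q [-0.15  0.6   1.73  0.    0.82 -0.06] F [-0.5 -0.9 -0.2] w -0.002 0.2
```

{"api": "drive_tool", "payload": {"plan": [[[1,0,0.05,0,0,0,0],[1,0,0,0,0,0,0],[1,0,0,0,0,0,0]]]}}

```text
time_s: 19.78
position: [0.5888, -0.0168, 0.02]
orientation: [0.738, 0.675, -0.0, -0.001]
force: [-2.0, 0.1, 0.1]
gripper_width: 0.001
grasp_force: 0.5
```

{"api": "drive_tool", "payload": {"plan": [[[1,0,0.05,0,0,0,0],[1,0,0,0,0,0,0],[1,0,0,0,0,0,0]]]}}

```text
time_s: 20.03
position: [0.5908, -0.0169, 0.02]
orientation: [0.738, 0.675, -0.0, -0.001]
force: [-2.5, 1.2, 1.4]
gripper_width: 0.003
grasp_force: 0.7
```

{"api": "drive_tool", "payload": {"plan": [[[1,0,0.05,0,0,0,0],[1,0,0,0,0,0,0],[1,0,0,0,0,0,0]]]}}

```text
time_s: 20.28
position: [0.5909, -0.0169, 0.0199]
orientation: [0.738, 0.675, -0.001, -0.002]
force: [-6.0, 0.7, 5.7]
gripper_width: 0.002
grasp_force: 2.7
```

{"api": "drive_tool", "payload": {"plan": [[[1,0,-0.3,0,0,0,0],[1,0,-0.5,-0.3,0,0,0],[1,0,-0.5,-0.6,0,0,0],[1,0,0,-0.8,0,0,0],[1,0,0,-0.8,0,0,0]]]}}

```text
time_s: 20.7
position: [0.5395, -0.0123, 0.1205]
orientation: [0.738, 0.675, -0.001, -0.001]
force: [1.9, -0.8, -0.1]
gripper_width: 0.003
grasp_force: 0.0
```

{"api": "drive_tool", "payload": {"plan": [[[1,0,0,-0.8,0,0,0],[1,0,0,0,0,0,0],[1,0,0,0,0,0,0]]]}}

```text
time_s: 20.95
position: [0.5439, -0.013, 0.1546]
orientation: [0.738, 0.675, 0.002, 0.002]
force: [0.0, -0.4, -0.6]
gripper_width: 0.001
grasp_force: 0.0
```

Run:
```python
from h import *
import pickle
st();C=cam("wrist");i=cams.snapshot("wrist")[:,:,::-1];pickle.dump(C,open("w7.pk","wb"))
cv2.imwrite("pics/w7.png",cv2.resize(i,(800,600),interpolation=cv2.INTER_CUBIC))
```

```text
t 20.95 p [ 0.5439 -0.013   0.1546] z [ 0.006 -0.001 -1.   ] rack [-1.341e-01 -1.000e-04  1.546e-01] q [-0.15  0.36  1.73  0.    1.05 -0.06] F [ 0.  -0.4 -0.6] w 0.001 0.0
```

View pics/w7.png

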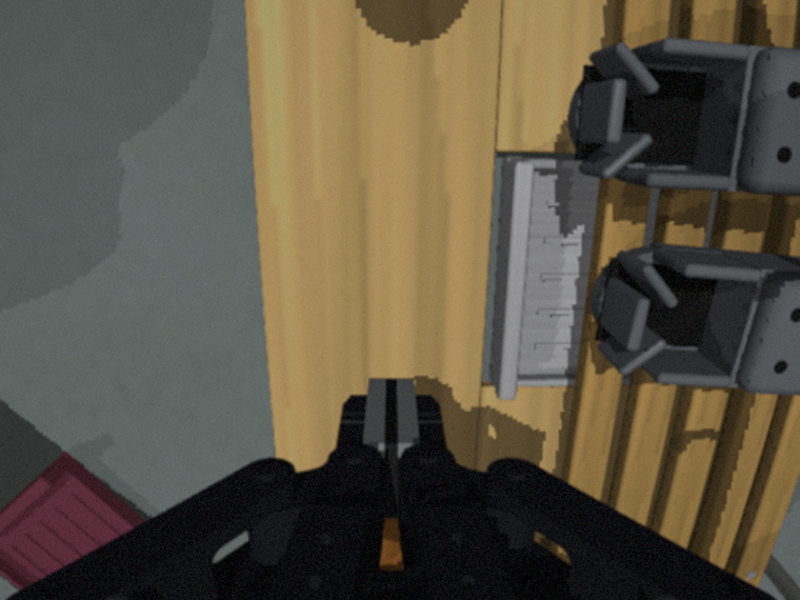

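The tray's edge lies inside the pocket, with its top running from (523,163) to (507,398). The gap at the front is at column 490, and both clogs stand upright. I'll check the fit numerically.

Run:
```python
from h import *
import pickle;C=pickle.load(open("w7.pk","rb"))
g=lambda u,z:inrack(px2w(C,[[(u[0]+.5)*.7-.5,(u[1]+.5)*.7-.5]],z)[0])
for z in(.038,.046):
    a=g((523.5,162),z);b=g((507.5,398),z);print("z",z,"ends",a.round(4),b.round(4),"width",np.linalg.norm(a-b).round(4),"mid",((a+b)/2).round(4),"yaw",((b-a)[0]/(a-b)[1]).round(4)*1)
print("pocket LF",g((497,155),.016).round(4),"pocket RF",g((481,386),.016).round(4),"board front",g((257,150),.016).round(4))
for z in (.02,.028):print("rim right outer",z,g((560,386),z).round(4),"left",g((560,157),z).round(4))
```

```text
z 0.038 ends [-0.0694  0.0644  0.038 ] [-0.0685 -0.0636  0.038 ] width 0.128 mid [-0.069   0.0004  0.038 ] yaw 0.0066
z 0.046 ends [-0.0714  0.0649  0.046 ] [-0.0706 -0.0592  0.046 ] width 0.1241 mid [-0.071   0.0029  0.046 ] yaw 0.0066
pocket LF [-0.078   0.0666  0.016 ] pocket RF [-0.0796 -0.0674  0.016 ] board front [-0.2033  0.0695  0.016 ]
rim right outer 0.02 [-0.0328 -0.0659  0.02  ] left [-0.0457  0.0662  0.02  ]
rim right outer 0.028 [-0.0357 -0.0617  0.028 ] left [-0.0483  0.0666  0.028 ]
```

```bash
python3 -c "
from rig import order
print(order.job_done())"
```

```text
the job is handed in; nothing more can be done
None
```

I handed the job in at about 21 s. By my measurements the clog stands on the slats beside its mate, toe to the back, and the tray lies in its pocket centred to about 1 mm, edge to the front; I estimated its height only from the last picture. The hand-in returned no verdict.

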